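# Hold the cabinet release key turned

### The arm

A 6-joint arm with a two-finger parallel gripper is mounted at the origin on the work surface. World frame = base frame: x ahead of the robot, y to its left, z up, the work surface at z = 0. Lengths are in m, angles in rad, forces in N, time in s.
With the tool pointing down it reaches from about 0.15 to 0.775 m from the base axis. Payload 6.1 kg.
Tool frame: the origin (TCP) lies where the fingers leave the gripper's body, on its centre line; the fingertips stand bot.tcp_to_tips ahead of it and the grasp point (between the pads) lies 54 mm ahead of it (bot.tcp_to_tips is the distance from the TCP to the fingertips, in m); x points along the fingers, y is the direction in which the jaws open and shut, and the axes are right-handed (so a half turn about x gives the same grasp; the last joint's range is limited). The gripper opens to 85 mm and grips with 20 to 120 N. Pads are 22 mm wide; open, the fingers measure 114 mm over their backs; the gripper's body (76 mm by 85 mm) begins 54 mm behind the grasp point. The pads swing forward as they close: fully open they stand 13 mm farther back than shut.
Start: joints at [-1.122, 0.126, -0.04, 1.405, 0, 1.571], TCP at [0.228, -0.473, 0.304] pointing down, gripper open.
Joint ranges: [-2.72, 2.72], [-0.95, 1.95], [-1.27, 1.35], [-1.78, 2.02], [-1.46, 1.47], [-3.14, 3.14]. Speed limits (rad/s): [2.39, 2.39, 3.01, 3.14, 3.14, 3.14].

### API

Orientations are given as a unit quaternion [x, y, z, w].
In Python, from station import sensors, camera, job, bot gives the robot as it stands.
- The arm moves only by the tool drive_tool, never from a script. Its argument "series" is a list of rows, each a list of 4 numbers: the shift along the tool's x, y, z in m, then the turn about the tool's x in rad. In form: [[dx, dy, dz, turn], ...]. A call has 1 to 8 rows; each row shifts and turns the commanded pose from where the row before left it, along the tool's axes as they then stand; what a row does not reach is not made up. A row lasts 1/8 s, in which the tool goes at most 62.5 mm and 10.7 degrees, less where a joint would pass 70% of its speed; a pose out of reach is approached as far as the arm can. A call is refused whole if a number of a shift passes 0.0625 or a number of a turn 0.188, either way. A call with a gripper value outside its range is refused whole. "jaw" is the closure, from 0 (fully open) to 1 (shut), set as the call begins (left out, the last holds). The fingers move at their own pace and stop on an object; "grip_force" is the grip in N (left out, the last holds). Time passes only in rows, so rows that do not move let the fingers close. It gives the time, the measured TCP pose, the force and the opening at its end, in the units of the state.
- sensors.observe(): the state, without advancing time (a new reading comes with each control period).
- camera(name): name is "side" or "top" or "wrist"; returns a dict with "color" (420x560x3 uint8, blue, green, red), "intrinsics" (3x3 intrinsics, pixels), "world_from_camera" (4x4, takes a point from camera to world coordinates). Camera axes: x right, y down, z forward; pixel columns grow to the right and rows downward; lengths in m; the calibration is good to about 2 mm. The wrist camera is an equidistant fisheye: a pixel r from the principal point sees the ray r / f radians off the axis. A picture is of the moment at which its call begins. There is no depth.
- job.finish_job(): hands the job in, once; it reports no verdict.
The state is a dict: "clock": time; "joints": joint angles; "qd": joint speeds; "effort": joint torques, N m; "ee_pos": TCP position; "tool_rot": TCP orientation; "force": force on the tool from outside, world axes, zero at the start; "ft_torque": the same for the moment, N m; "grip_width": finger opening in m.
Only numpy, scipy, OpenCV 4.12 (cv2) and the standard library are available. Lean on these libraries where they do the work, as an engineer would, in place of code of your own. Each camera call takes 0.05 s, during which the arm holds its last target.

### The job

Take the steel key from its white stand, put it down into the keyway of the lock box, and wiggle it gently past the sticky pins until it is fully home: never force it against the lock. Then turn it a quarter turn clockwise (seen from above) to draw the bolt back and finish still holding the key turned against its spring; leave everything else on the bench where it is.

Things in the scene. Friction and masses are not known exactly. Their poses are not given: they have to be found in the camera images.
- key_grip (a point): Centre of the steel key's bow, a solid plate 34 (x) by 10 (y) by 34 (z) mm: grip it across the 10 mm, from above. z is up the stem. A 5 mm round stem runs down to a flat bit at the foot. The key stands upright in a slot of a fixed white block 70 x 50 mm, 38 mm high, its foot 32 mm deep. Mass about 0.06 kg.
- key_tip (a point): Centre of the underside of the key's bit, its lowest point, 72 mm below key_grip, same axes. The bit is 20 (x) by 4 (y) mm and 8 mm high, equal on both sides of the stem, so half a turn makes no difference.
- lock_mouth (a point): Centre of the keyway in the top face of the lock, an aluminium box 76 x 76 mm, 51 mm high, fixed on the bench, with a bolt out of its -y side that draws in as the lock turns. x along the keyway, z up. Keyway 24 (x) by 7.5 (y) mm with 3 mm chamfer, through a 6 mm cover. Load the lock with 3 to 10 N; over 35 N is forcing it.
- lock_pins (a point): On the axis, 17 mm below lock_mouth: tops of two rigid radial pins under the ends of the keyway, within 0.15 rad of it. The bit lands on them, then is wholly under the cover, free to twist. Lightly pressed and twisted 0.35 to 0.7 rad either way (exact angle unknown) it slips past; with its foot 29 to 31 mm below lock_mouth it is under the pins and can twist back.
- lock_seat (a point): On the axis, 41 mm below lock_mouth: floor of the plug, where the foot of the bit rests when fully home. The plug's slot, 6.8 mm wide, parallel to the keyway at rest, has its rim 32 mm below lock_mouth; the bit enters lined up with it to about 0.1 rad.
- plug (a joint): Angle of the lock's plug, rad: 0 at rest, growing as the key turns it clockwise seen from above; end stop at 1.70. A spring of 0.045 N m/rad turns it back if let go. The bit has about 0.14 rad of play in the plug, so turn the key about 1.55 to 1.65 rad from the keyway's direction.
- plate: bystander: white ceramic plate, 220 mm across, 22 mm high; origin under its centre
- pitcher: bystander: white plastic pitcher, 110 mm across, 190 mm high; origin under its centre
- ladle: bystander: aluminium ladle, bowl 86 mm across, 32 mm high, handle to 285 mm along its -x; origin under the bowl
- spoon: bystander: bamboo spoon lying flat, 240 mm long along its x, 9 mm high; origin under its middle
- whisk: bystander: steel whisk lying along its x from -140 to +107 mm, head 50 mm across; origin on the bench below the neck
- bowl: bystander: white ceramic bowl, 150 mm across, 70 mm high; origin under its centre
- jar: bystander: glass jar with metal lid, 60 mm across, 90 mm high; origin under its centre
- lock: The whole lock (see lock_mouth); origin under its centre, on the bench, axes as lock_mouth
- key: The whole key (see key_grip); origin at key_tip, same axes as key_grip
Not all that is in view belongs to the job. What is shaped like the lock but blue or orange is not meant.

How it is judged:
On the way:
1. the key is fully home in the lock, the plug still near its rest (z of key_tip in the frame of lock_mouth below -0.0375 m and horizontal distance between key_tip and lock_mouth below 0.005 m and value of joint plug below 0.4 rad), for 0.1 s.
At the end, for the whole second after the job is handed in: the plug is held turned at least 1.3 rad (75 degrees) clockwise, the key fully home (foot within 3.5 mm of the plug's floor, within 5 mm of the keyway's axis, upright within 0.15 rad) and still gripped by the fingers (value of joint plug above 1.3 rad and z of key_tip in the frame of lock_mouth below -0.0375 m and horizontal distance between key_tip and lock_mouth below 0.005 m and contact force between the fingers and key above 2 N and angle between key_tip's own z axis and vertical below 0.15 rad); the arm keeps its last pose, push and grip.
It fails at once if the key or the robot presses on the lock with more than 35 N (contact force between any of key, the arm, the fingers and lock above 35 N).
It fails at once if another thing on the bench is moved more than 30 mm (distance of any of plate, pitcher, ladle, spoon, whisk, bowl, jar from where it was at the start of the episode above 0.03 m).
It also fails if it takes over 54 s, if anything falls off the work surface, if the arm or the gripper's body presses on something with over 40 N, if the wrist force passes 120 N, or if a joint passes its speed limit or range.

## Working session

There is one attempt and no reset: what is moved stays moved. The work goes in short steps, Python scripts to look and compute and a tool call to move; the robot and the scene stay as the last step left them, time stands still between calls to the robot, and variables do not carry over. Pictures are saved under pics/ and viewed, and the job is handed in when it is done.

Besides the shell and the picture viewer there is one more tool, called as name(argument=value, ...) on one line, values as JSON. drive_tool: Moves the arm, as the interface text tells. Its arguments: {"type":"object","properties":{"series":{"type":"array","items":{"type":"array","items":{"type":"number"}}},"jaw":{"type":"number"},"grip_force":{"type":"number"}},"required":["series"]}

```bash
mkdir -p pics; ls
python3 - <<'E'
from station import sensors, camera, job, bot
import cv2,numpy as np
print(sensors.observe(), bot.tcp_to_tips)
for n in ["side","top","wrist"]:
    c=camera(n); cv2.imwrite(f"pics/{n}0.png",c["color"]); np.savez(f"pics/{n}0.npz",**c)
    print(n,c["intrinsics"],c["world_from_camera"])
E
```

```text
pics
{'clock': 0.0, 'joints': array([-1.12199376e+00,  1.26386274e-01, -4.05691623e-02,  1.40545567e+00,
       -1.58174700e-05,  1.57085943e+00]), 'qd': array([ 0.00011988,  0.00072753,  0.00111611, -0.00063647,  0.00077815,
       -0.00066986]), 'effort': array([ 5.24843563e-04, -4.35912037e+01,  3.52925241e+01,  1.71879062e-02,
       -1.68474671e-04,  1.16240346e-05]), 'ee_pos': array([ 0.22765821, -0.47274089,  0.3031429 ]), 'tool_rot': array([-0.68925008, -0.15788086,  0.6895151 , -0.15677016]), 'force': array([0.77614707, 0.13640218, 0.14087351]), 'ft_torque': array([ 0.02371792, -0.01898119,  0.02543944]), 'grip_width': 0.08543504227962906} 0.0726
side [[426.4302386    0.         280.88627799]
 [  0.         426.4302386  204.94488379]
 [  0.           0.           1.        ]] [[-0.97891424 -0.14491143  0.14397079  0.33998082]
 [-0.20404621  0.72678471 -0.65585755  0.72007584]
 [-0.00959451 -0.67140499 -0.74102853  0.90000978]
 [ 0.          0.          0.          1.        ]]
top [[463.75063469   0.         285.08212142]
 [  0.         463.75063469 213.1771429 ]
 [  0.           0.           1.        ]] [[ 2.37228144e-02 -9.97647120e-01  6.43230213e-02  4.27324651e-01]
 [-9.99714311e-01 -2.38614690e-02 -1.38813047e-03 -1.54738280e-03]
 [ 2.91970615e-03 -6.42717145e-02 -9.97928165e-01  1.40596547e+00]
 [ 0.00000000e+00  0.00000000e+00  0.00000000e+00  1.00000000e+00]]
wrist [[325.1922621    0.         281.94270443]
 [  0.         325.1922621  205.66210564]
 [  0.           0.           1.        ]] [[ 0.43366608 -0.8666543  -0.24666588  0.28948798]
 [-0.90107181 -0.41765418 -0.11676721 -0.44356812]
 [-0.00182423  0.27290165 -0.96204021  0.37201112]
 [ 0.          0.          0.          1.        ]]
```

View pics/top0.png

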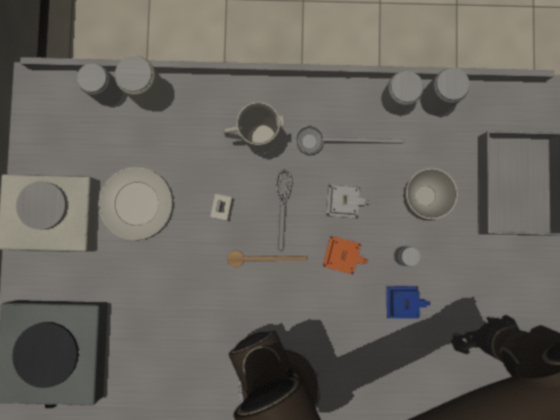

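View pics/side0.png

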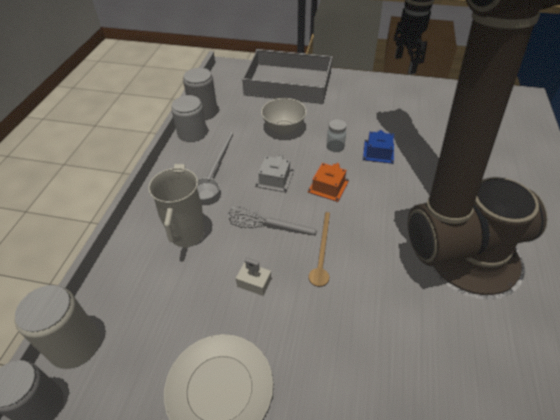

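View pics/wrist0.png

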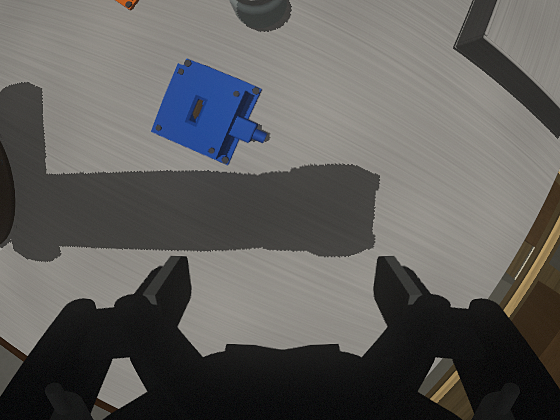

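Top view: three lock-shaped boxes – aluminium (345,201), orange (343,255), blue (406,303). The bare aluminium one fits the description. The key is in the white block at (222,207). I'll confirm both in enlarged crops.

```bash
cat > h.py <<'E'
import numpy as np,cv2
def load(n): return dict(np.load(f"pics/{n}.npz"))
def ray(c,uv,fish=False):
    K=c["intrinsics"];T=c["world_from_camera"]
    x=(uv[0]-K[0,2])/K[0,0];y=(uv[1]-K[1,2])/K[1,1]
    if fish:
        r=np.hypot(x,y);d=np.array([np.sin(r)*x/r,np.sin(r)*y/r,np.cos(r)])
    else: d=np.array([x,y,1.])
    d=T[:3,:3]@d
    return T[:3,3],d/np.linalg.norm(d)
def onz(c,uv,z,fish=False):
    o,d=ray(c,uv,fish);return o+d*(z-o[2])/d[2]
E
python3 - <<'E'
from h import *
t=load("top0")["color"];s=load("side0")["color"]
def crop(im,x,y,w,h,k):return cv2.resize(im[y:y+h,x:x+w],None,fx=k,fy=k,interpolation=cv2.INTER_CUBIC)
a=crop(t,200,180,48,48,8);b=crop(t,320,175,48,48,8)
c=crop(s,230,250,48,48,8);d=crop(s,250,150,48,48,8)
im=cv2.resize(np.vstack([np.hstack([a,b]),np.hstack([c,d])]),(600,600))
cv2.imwrite("pics/crop0.png",im)
E
```

```text
(no output)
```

View pics/crop0.png

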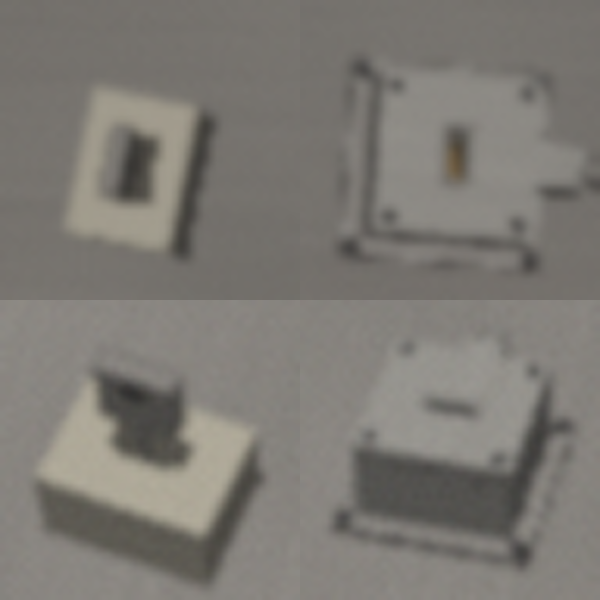

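The crops confirm both: the key stands in the white block, and the bare aluminium lock has a keyway along the image vertical and its bolt to the right (-y). Now coarse positions.

Run:
```python
from h import *
c=load("top0")
P=[onz(c,(200+u/6.25,180+v/6.25),.038) for u,v in [(93,87),(203,105),(172,250),(65,230)]]
P=np.array(P)[:,:2];print(P,P.mean(0));
for i in range(4):
    d=P[(i+1)%4]-P[i];print(np.linalg.norm(d),np.degrees(np.arctan2(d[1],d[0])))
print("bow top",onz(c,(200+120/6.25,180+162/6.25),.095))
print("mouth",onz(c,(320+157/6.25,175+155/6.25),.051))
a=onz(c,(320+157/6.25,175+130/6.25),.051);b=onz(c,(320+156/6.25,175+183/6.25),.051);print(a-b)
s=load("side0")
print("mouth side",onz(s,(250+(452-300)/6.25,150+(407-300)/6.25),.051))
print("bow top side",onz(s,(230+(141)/6.25,250+(368-300)/6.25),.095))
```

```text
[[0.56767792 0.20582269]
 [0.56036433 0.15344873]
 [0.4912585  0.16594888]
 [0.49950813 0.21677215]] [0.52970222 0.18549811]
0.05288213565683835 -97.9494837518136
0.07022726489079271 169.74696564766091
0.051488456750216155 80.78016381435286
0.06904354391187302 -9.124932835016592
bow top [0.52796652 0.18380327 0.095     ]
mouth [ 0.5581975  -0.17862355  0.051     ]
[ 2.49890861e-02 -8.45292405e-05  0.00000000e+00]
mouth side [ 0.55418541 -0.17361451  0.051     ]
bow top side [0.52459163 0.18858747 0.095     ]
```

Run:
```python
from station import sensors
from scipy.spatial.transform import Rotation as R
import numpy as np
s=sensors.observe();M=R.from_quat(s["tool_rot"]).as_matrix();print(M.round(3))
print(s["ee_pos"],"y yaw",np.arctan2(M[1,1],M[0,1]),"z yaw",np.arctan2(M[1,2],M[0,2]))
```

```text
[[-0.001  0.434 -0.901]
 [ 0.001 -0.901 -0.434]
 [-1.    -0.001  0.   ]]
[ 0.22769451 -0.47280414  0.30330644] y yaw -1.1219841318498456 z yaw -2.692780445610511
```

```bash
cat >> h.py <<'E'
def st():
    from station import sensors
    from scipy.spatial.transform import Rotation as R
    s=sensors.observe();M=R.from_quat(s["tool_rot"]).as_matrix()
    return s,M,np.arctan2(M[1,1],M[0,1])
def plan(goal,yaw,n,start=None):
    """print n rows from the current pose to goal pos, jaw yaw"""
    s,M,psi=st();p=s["ee_pos"]
    if start is not None: p,psi=np.array(start[:3]),start[3]
    d=(np.array(goal)-p)/n;t=-(yaw-psi)/n;rows=[]
    for i in range(n):
        a=psi+yaw*0-(t*i)
        y=np.array([np.cos(a),np.sin(a),0]);z=np.array([np.sin(a),-np.cos(a),0])
        rows.append([round(-d[2],4),round(d@y,4),round(d@z,4),round(t,4)])
    for i in range(0,n,8): print(rows[i:i+8])
def show():
    s,M,psi=st();print("t",s["clock"],"p",s["ee_pos"].round(4),"yaw",round(psi,4),"tilt",M[:,0].round(4),"j",s["joints"].round(3),"F",s["force"].round(2),"T",s["ft_torque"].round(3),"w",round(s["grip_width"],4))
E
python3 -c "
from h import *
plan((.527,.186,.25),1.405,15)"
```

```text
[[np.float64(0.0036), np.float64(-0.0309), np.float64(-0.037), np.float64(-0.1685)], [np.float64(0.0036), np.float64(-0.0243), np.float64(-0.0417), np.float64(-0.1685)], [np.float64(0.0036), np.float64(-0.0169), np.float64(-0.0452), np.float64(-0.1685)], [np.float64(0.0036), np.float64(-0.0091), np.float64(-0.0474), np.float64(-0.1685)], [np.float64(0.0036), np.float64(-0.001), np.float64(-0.0482), np.float64(-0.1685)], [np.float64(0.0036), np.float64(0.0071), np.float64(-0.0477), np.float64(-0.1685)], [np.float64(0.0036), np.float64(0.015), np.float64(-0.0459), np.float64(-0.1685)], [np.float64(0.0036), np.float64(0.0224), np.float64(-0.0427), np.float64(-0.1685)]]
[[np.float64(0.0036), np.float64(0.0293), np.float64(-0.0383), np.float64(-0.1685)], [np.float64(0.0036), np.float64(0.0353), np.float64(-0.0329), np.float64(-0.1685)], [np.float64(0.0036), np.float64(0.0403), np.float64(-0.0265), np.float64(-0.1685)], [np.float64(0.0036), np.float64(0.0442), np.float64(-0.0194), np.float64(-0.1685)], [np.float64(0.0036), np.float64(0.0468), np.float64(-0.0117), np.float64(-0.1685)], [np.float64(0.0036), np.float64(0.0481), np.float64(-0.0037), np.float64(-0.1685)], [np.float64(0.0036), np.float64(0.048), np.float64(0.0044), np.float64(-0.1685)]]
```

```bash
sed -i 's/rows.append(\[/rows.append([float(q) for q in [/; s/round(t,4)\])/round(t,4)]])/' h.py; python3 -c "
from h import *
plan((.51,-.18,.25),0.2,8)"
```

```text
[[0.0067, -0.0177, -0.0477, -0.1652], [0.0067, -0.0096, -0.0499, -0.1652], [0.0067, -0.0012, -0.0508, -0.1652], [0.0067, 0.0071, -0.0503, -0.1652], [0.0067, 0.0153, -0.0485, -0.1652], [0.0067, 0.0231, -0.0453, -0.1652], [0.0067, 0.0302, -0.0409, -0.1652], [0.0067, 0.0365, -0.0354, -0.1652]]
```

drive_tool(series=[[0.0067,-0.018,-0.048,-0.165],[0.0067,-0.0095,-0.05,-0.165],[0.0067,-0.001,-0.051,-0.165],[0.0067,0.007,-0.05,-0.165],[0.0067,0.0155,-0.0485,-0.165],[0.0067,0.023,-0.0455,-0.165],[0.0067,0.03,-0.041,-0.165],[0.0067,0.0365,-0.0355,-0.165]])

```text
clock: 1.15
ee_pos: [0.5114, -0.1784, 0.2499]
tool_rot: [0.447, 0.548, -0.447, 0.548]
force: [-0.7, -0.6, 0.7]
grip_width: 0.0853
```

```bash
cat > snap.py <<'E'
import sys
from station import camera
from h import *
for n in sys.argv[2:]:
    c=camera(n);k=n+sys.argv[1];cv2.imwrite(f"pics/{k}.png",c["color"]);np.savez(f"pics/{k}.npz",**c)
show()
E
python3 snap.py 1 wrist
```

```text
t 1.2 p [ 0.5145 -0.1748  0.2485] yaw 0.2129 tilt [ 8.0e-04  3.3e-03 -1.0e+00] j [-0.329  0.166 -0.114  1.291  0.003  1.029] F [ 1.8   3.02 -0.32] T [ 0.159 -0.135 -0.011] w 0.085
```

View pics/wrist1.png

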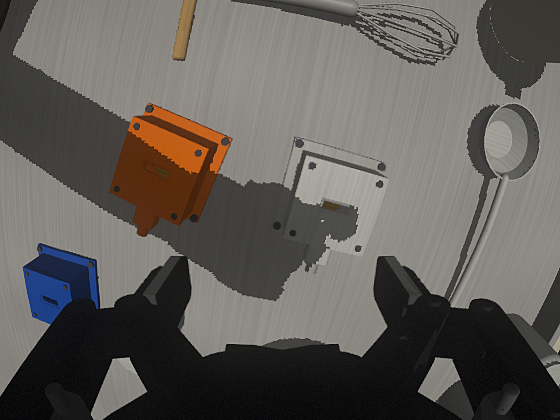

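Grey lock at about (335,205), orange decoy at (165,170), blue at (60,290). I'll take a settled close-up.

```bash
python3 snap.py 2 wrist
python3 - <<'E'
from h import *
im=load("wrist2")["color"][130:260,270:400]
im=cv2.resize(im,None,fx=4.6,fy=4.6,interpolation=cv2.INTER_CUBIC);cv2.imwrite("pics/c2.png",im)
E
```

```text
t 1.25 p [ 0.5127 -0.1766  0.2488] yaw 0.2056 tilt [-0.0011  0.0016 -1.    ] j [-3.320e-01  1.640e-01 -1.150e-01  1.293e+00  1.000e-03  1.033e+00] F [0.42 0.16 0.59] T [-0.015  0.007  0.034] w 0.0854
```

View pics/c2.png

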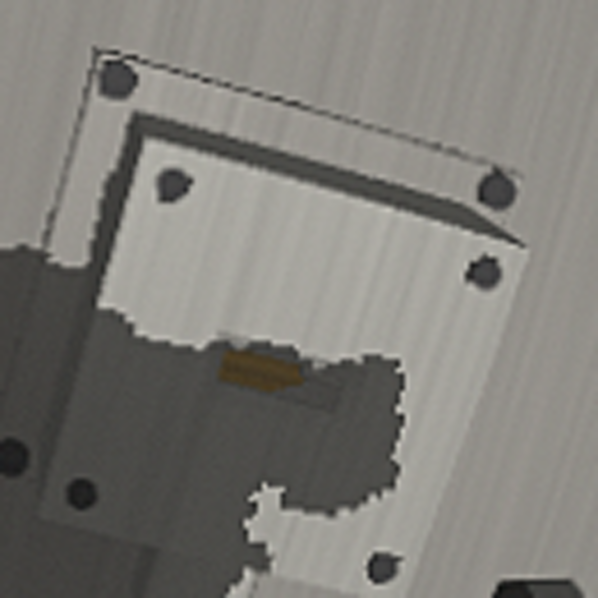

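Run:
```python
from h import *
c=load("wrist2")
f=lambda u,v,z=.051:onz(c,(270+(u-1.8)/4.6,130+(v-1.8)/4.6),z,True)[:2]
P=np.array([f(*q) for q in [(173,184),(485,272),(382,567),(80,493)]])
print(P.round(4),P.mean(0))
for i in range(4):
    d=P[(i+1)%4]-P[i];print(np.linalg.norm(d),np.arctan2(d[1],d[0]))
a,b=f(223,378),f(338,412);print("keyway edge",np.linalg.norm(a-b),np.arctan2(*(b-a)[::-1]))
C=np.array([f(*q) for q in [(143,136),(526,246)]]);d=C[1]-C[0];print("top edge",C,np.linalg.norm(d),np.arctan2(d[1],d[0]))
B=np.array([f(*q,0.003) for q in [(118,79),(497,190)]]);d=B[1]-B[0];print(B,np.linalg.norm(d),np.arctan2(d[1],d[0]))
```

```text
[[ 0.5293 -0.1462]
 [ 0.5908 -0.1492]
 [ 0.5877 -0.2111]
 [ 0.5257 -0.2078]] [ 0.55838205 -0.17857026]
0.06154625575973296 -0.04990055637423019
0.061921182142723394 -1.621252890480201
0.06207231146755724 3.088706309933263
0.06173837981401314 1.5118217496787434
keyway edge 0.023305491791787748 -0.08352835138908059
top edge [[ 0.5220933  -0.13880264]
 [ 0.59738678 -0.14260288]] 0.07538932561829458 -0.05042955199786157
[[ 0.5184524  -0.1336455 ]
 [ 0.60501864 -0.13827759]] 0.086690084702955 -0.05345820549388176
```

Four screws give a square of 61.5–62 mm, centred at (0.5584, -0.1786). That agrees with the top view, and the keyway yaw is about -0.05. On to the key.

```bash
python3 -c "
from h import *
plan((.49,.183,.25),1.41,8)"
```

```text
[[-0.0002, 0.0064, -0.0446, -0.1505], [-0.0002, 0.013, -0.0431, -0.1505], [-0.0002, 0.0193, -0.0407, -0.1505], [-0.0002, 0.0252, -0.0373, -0.1505], [-0.0002, 0.0305, -0.0331, -0.1505], [-0.0002, 0.0352, -0.0282, -0.1505], [-0.0002, 0.039, -0.0226, -0.1505], [-0.0002, 0.0419, -0.0165, -0.1505]]
```

drive_tool(series=[[0,0.0065,-0.0445,-0.15],[0,0.013,-0.043,-0.15],[0,0.0195,-0.0405,-0.15],[0,0.025,-0.0375,-0.15],[0,0.0305,-0.033,-0.15],[0,0.035,-0.028,-0.15],[0,0.039,-0.0225,-0.15],[0,0.042,-0.0165,-0.15]])

```text
clock: 2.25
ee_pos: [0.4911, 0.1802, 0.2503]
tool_rot: [0.06, 0.705, -0.06, 0.705]
force: [0.6, -0.7, 0.5]
grip_width: 0.0854
```

drive_tool(series=[[0,0,0,0]])

```text
clock: 2.38
ee_pos: [0.4911, 0.1813, 0.25]
tool_rot: [0.06, 0.705, -0.06, 0.704]
force: [0.9, 0.5, 0.2]
grip_width: 0.085
```

```bash
python3 snap.py 3 wrist
```

```text
t 2.425 p [0.4911 0.18   0.25  ] yaw 1.3987 tilt [-6.e-04 -7.e-04 -1.e+00] j [ 0.352  0.128 -0.155  1.289 -0.     0.524] F [-0.24  0.21  1.11] T [ 0.006 -0.021  0.002] w 0.0853
```

View pics/wrist3.png

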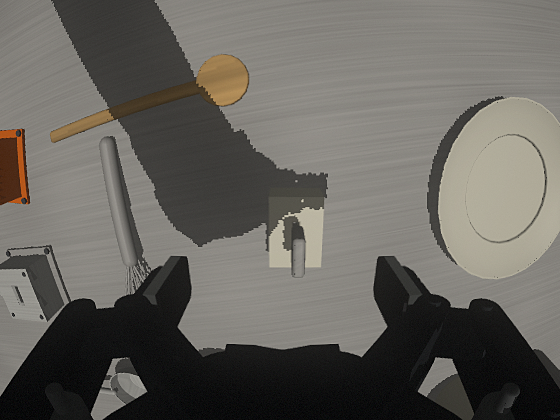

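Run:
```python
from h import *
im=load("wrist3")["color"][180:290,245:345]
im=cv2.resize(im,None,fx=5.4,fy=5.4,interpolation=cv2.INTER_CUBIC);cv2.imwrite("pics/c3.png",im)
```

```text
(no output)
```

View pics/c3.png

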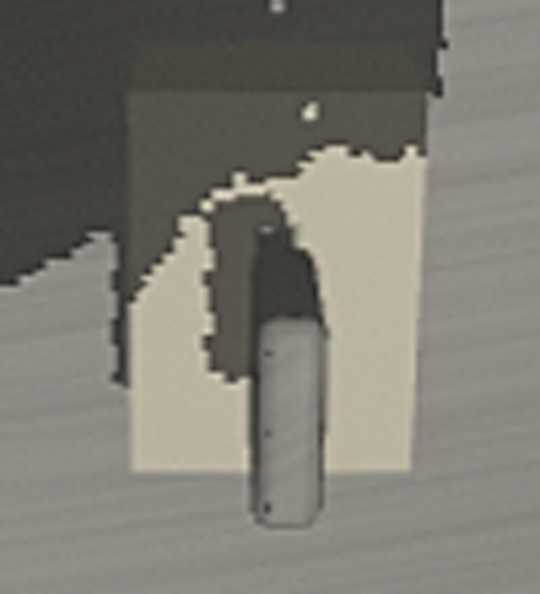

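Run:
```python
from h import *
c=load("wrist3")
f=lambda u,v,z:onz(c,(245+(u-2.2)/5.4,180+(v-2.2)/5.4),z,True)[:2]
C=np.array([f(*q,.095) for q in [(258,320),(323,320),(323,526),(253,526)]]);print(C.round(4),C.mean(0))
for i in range(4):
    d=C[(i+1)%4]-C[i];print(np.linalg.norm(d),np.arctan2(d[1],d[0]))
S=np.array([f(*q,.038) for q in [(128,90),(427,90),(411,471),(131,471)]]);print(S.round(4),S.mean(0))
for i in range(4):
    d=S[(i+1)%4]-S[i];print(np.linalg.norm(d),np.arctan2(d[1],d[0]))
```

```text
[[0.5112 0.1849]
 [0.5128 0.1937]
 [0.5446 0.1891]
 [0.5428 0.1792]] [0.52783816 0.18671185]
0.008932185014107993 1.3971059083507087
0.03216924374043199 -0.14370090684265438
0.010100835893211344 -1.7490709569068301
0.032109122303165046 2.961550432402238
[[0.4901 0.1684]
 [0.4984 0.2172]
 [0.5676 0.2054]
 [0.5589 0.1562]] [0.52876968 0.1868146 ]
0.04954930372780289 1.4017958427290622
0.07019151712767378 -0.16878253333037305
0.05003193475943616 -1.746421855710427
0.06986160984413024 2.9659184294876004
```

```bash
python3 -c "
from h import *
plan((.5284,.1868,.19),1.400,4)
plan((.5284,.1868,.132),1.400,4,(.5284,.1868,.19,1.4))"
```

```text
[[0.015, 0.0033, 0.0089, -0.0003], [0.015, 0.0033, 0.0089, -0.0003], [0.015, 0.0033, 0.0089, -0.0003], [0.015, 0.0033, 0.0089, -0.0003]]
[[0.0145, 0.0, 0.0, -0.0], [0.0145, 0.0, 0.0, -0.0], [0.0145, 0.0, 0.0, -0.0], [0.0145, 0.0, 0.0, -0.0]]
```

drive_tool(series=[[0.015,0.0033,0.0089,0],[0.015,0.0033,0.0089,0],[0.015,0.0033,0.0089,0],[0.015,0.0033,0.0089,0],[0.0145,0,0,0],[0.0145,0,0,0],[0,0,0,0],[0,0,0,0]])

```text
clock: 3.42
ee_pos: [0.5288, 0.1865, 0.1618]
tool_rot: [0.061, 0.704, -0.061, 0.705]
force: [0.7, -0.3, -1.1]
grip_width: 0.0854
```

```bash
python3 snap.py 4 wrist
```

```text
t 3.475 p [0.529  0.1866 0.1621] yaw 1.3982 tilt [ 1.1e-03  4.0e-04 -1.0e+00] j [ 0.339  0.229 -0.229  1.112  0.     0.512] F [ 0.14  0.69 -0.32] T [-0.019  0.004 -0.005] w 0.0855
```

View pics/wrist4.png

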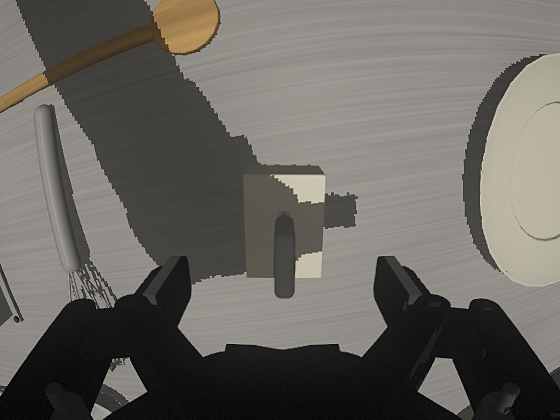

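Key at (285,260), centred between the fingers (centre column 284). Descend and close.

drive_tool(series=[[0.015,0,0,0],[0.015,0,0,0],[0,0,0,0]])

```text
clock: 3.85
ee_pos: [0.5277, 0.186, 0.1292]
tool_rot: [0.061, 0.706, -0.062, 0.703]
force: [-0.4, -0.2, 0.4]
grip_width: 0.0855
```

drive_tool(series=[[0,0,0,0],[0,0,0,0],[0,0,0,0],[0,0,0,0],[0,0,0,0],[0,0,0,0]], jaw=1, grip_force=60)

```text
clock: 4.6
ee_pos: [0.529, 0.1866, 0.1316]
tool_rot: [0.061, 0.704, -0.061, 0.705]
force: [-0.1, 0.3, 1.8]
grip_width: 0.0091
```

```bash
python3 snap.py 5 wrist
```

```text
t 4.65 p [0.529  0.1866 0.1316] yaw 1.3981 tilt [ 6.e-04  6.e-04 -1.e+00] j [ 0.339  0.247 -0.275  1.048  0.     0.512] F [0.54 1.43 2.53] T [ 0.282  0.033 -0.047] w 0.0093
```

View pics/wrist5.png

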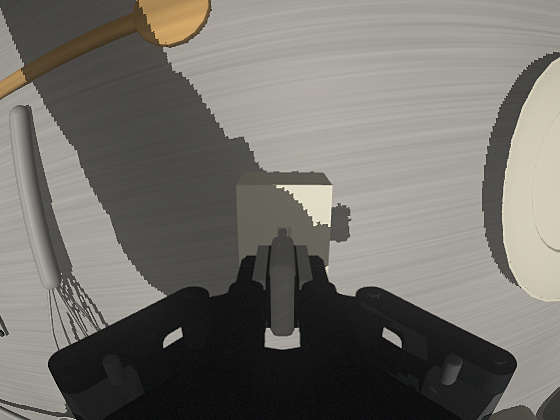

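drive_tool(series=[[-0.01,0,0,0],[-0.02,0,0,0],[-0.025,0,0,0],[-0.025,0,0,0],[-0.02,0,0,0],[0,0,0,0]])

```text
clock: 5.4
ee_pos: [0.5295, 0.1864, 0.2331]
tool_rot: [0.061, 0.703, -0.061, 0.705]
force: [-0.0, -0.3, -0.4]
grip_width: 0.0093
```

```bash
python3 snap.py 6 wrist side; python3 -c "
from h import *
plan((.5584,-.1786,.215),1.520,8)
im=load('side6')['color'][190:330,200:360];cv2.imwrite('pics/c6.png',np.hstack([cv2.resize(im,None,fx=3,fy=3)]))"
```

```text
t 5.5 p [0.5286 0.1862 0.2309] yaw 1.3979 tilt [-4.e-04 -5.e-04 -1.e+00] j [ 0.339  0.202 -0.109  1.261 -0.     0.512] F [ 0.2  -0.72 -1.83] T [-0.024  0.028  0.052] w 0.0091
[[0.002, -0.0443, 0.0115, -0.0153], [0.002, -0.0444, 0.0108, -0.0153], [0.002, -0.0446, 0.0102, -0.0153], [0.002, -0.0448, 0.0095, -0.0153], [0.002, -0.0449, 0.0088, -0.0153], [0.002, -0.045, 0.0081, -0.0153], [0.002, -0.0451, 0.0074, -0.0153], [0.002, -0.0453, 0.0067, -0.0153]]
```

View pics/wrist6.png

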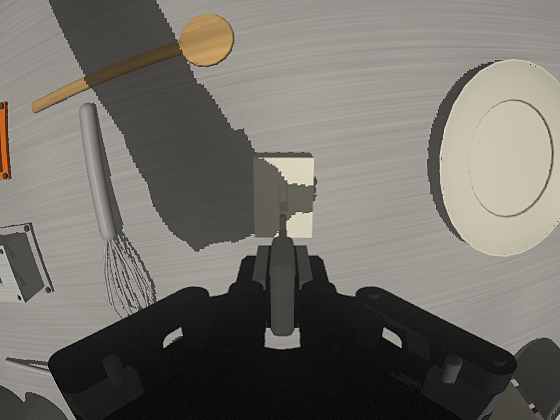

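View pics/c6.png

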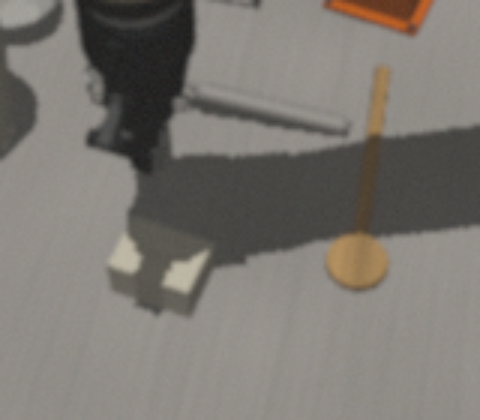

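Key lifted and hanging straight in the fingers. Moving over the lock.

drive_tool(series=[[0.002,-0.0445,0.0115,-0.0153],[0.002,-0.0445,0.011,-0.0153],[0.002,-0.0445,0.01,-0.0153],[0.002,-0.045,0.0095,-0.0153],[0.002,-0.045,0.009,-0.0153],[0.002,-0.045,0.008,-0.0153],[0.002,-0.045,0.0075,-0.0153],[0.002,-0.045,0.0065,-0.0153]])

```text
clock: 6.5
ee_pos: [0.5579, -0.1799, 0.2137]
tool_rot: [0.018, 0.708, -0.018, 0.706]
force: [0.6, 0.7, -0.6]
grip_width: 0.0092
```

drive_tool(series=[[0,0,0,0],[0,0,0,0]])

```text
clock: 6.75
ee_pos: [0.5581, -0.1782, 0.2142]
tool_rot: [0.018, 0.708, -0.018, 0.706]
force: [0.2, 0.2, -1.4]
grip_width: 0.0091
```

```bash
python3 snap.py 7 wrist; python3 -c "
from h import *
im=load('wrist7')['color'][140:340,190:390];cv2.imwrite('pics/c7.png',cv2.resize(im,None,fx=3,fy=3,interpolation=cv2.INTER_CUBIC))"
```

```text
t 6.8 p [ 0.5582 -0.1777  0.2145] yaw 1.5208 tilt [-1.5e-03  7.0e-04 -1.0e+00] j [-0.308  0.255 -0.078  1.24   0.    -0.258] F [ 0.39  0.74 -0.36] T [-0.028  0.031  0.014] w 0.0096
```

View pics/c7.png

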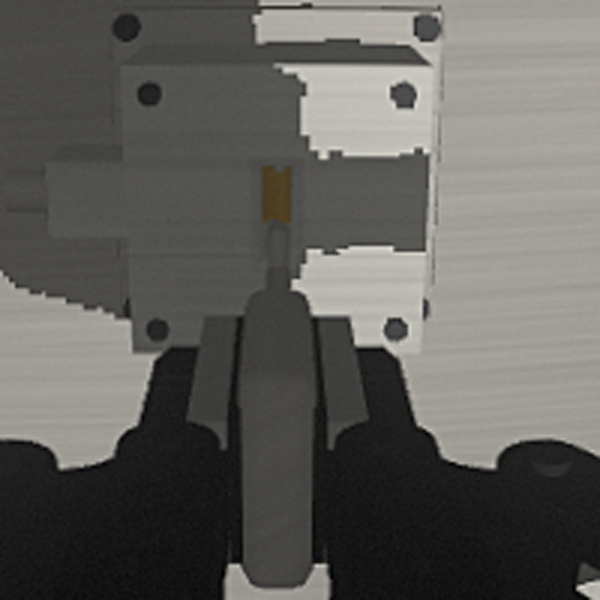

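Run:
```python
from h import *
c=load("wrist7")
f=lambda u,v,z:onz(c,(190+(u-1)/3,140+(v-1)/3),z,True)[:2]
P=np.array([f(*q,.051) for q in [(149,94),(403,96),(396,329),(157,329)]]);print(P.round(4),P.mean(0))
for i in range(4):
    d=P[(i+1)%4]-P[i];print(np.linalg.norm(d),np.arctan2(d[1],d[0]))
for z in (.095,.088,.1): print("bit left/right mid",f(277,257,z), "key top", )
print("keyway near end L,R",f(263,166,.051),f(291,166,.051))
# bow edges: top of bow, z = tcp-.037
z=.2145-.037
print(f(245,380,z),f(314,380,z),f(246,585,z),f(308,585,z))
# front lower edge of bow z=.2145-.071
```

```text
[[ 0.526  -0.2081]
 [ 0.5296 -0.1467]
 [ 0.5907 -0.1494]
 [ 0.5875 -0.2115]] [ 0.55843652 -0.17892055]
0.06155772995816421 1.5112312812212223
0.06113059577406963 -0.0444125190503201
0.062165318729354005 -1.6227200417892969
0.06159943291743475 3.0872301739090653
bit left/right mid [ 0.55375444 -0.17858727] key top
bit left/right mid [ 0.55620335 -0.17869934] key top
bit left/right mid [ 0.55200521 -0.17850721] key top
keyway near end L,R [ 0.5453951  -0.18151223] [ 0.54574934 -0.17465708]
[ 0.54040904 -0.18191682] [ 0.54084443 -0.17362284] [ 0.57185578 -0.18385755] [ 0.57229594 -0.17550363]
```

drive_tool(series=[[0.01,-0.0005,0,0],[0.01,0,0,0],[0.01,0,0,0],[0,0,0,0],[0,0,0,0]])

```text
clock: 7.42
ee_pos: [0.5587, -0.1789, 0.1854]
tool_rot: [0.018, 0.707, -0.018, 0.707]
force: [-0.2, 0.0, -0.4]
grip_width: 0.0094
```

```bash
python3 snap.py 8 wrist side; python3 -c "
from h import *
a=load('wrist8')['color'][140:290,200:370];b=load('side8')['color'][110:210,220:320]
cv2.imwrite('pics/c8.png',np.hstack([cv2.resize(a,(400,400)),cv2.resize(b,(400,400),interpolation=cv2.INTER_CUBIC)]))"
```

```text
t 7.525 p [ 0.5588 -0.1791  0.1857] yaw 1.5204 tilt [ 7.e-04 -2.e-04 -1.e+00] j [-0.31   0.265 -0.129  1.176 -0.    -0.26 ] F [ 0.01  0.53 -0.96] T [-0.033 -0.011 -0.04 ] w 0.0091
```

View pics/c8.png

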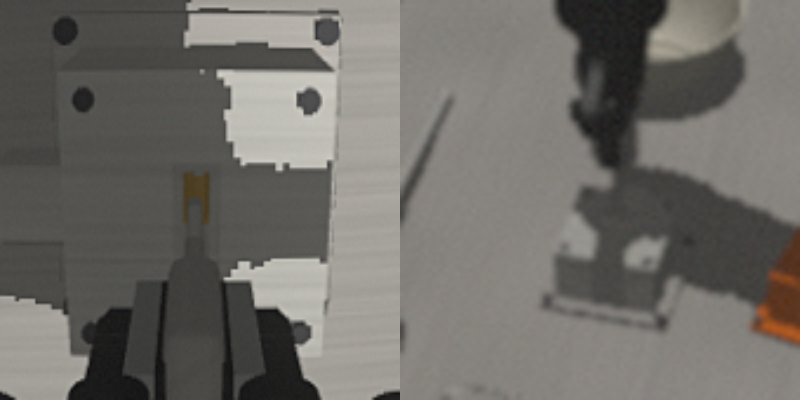

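Bit at column 195 against keyway centre 197, so it is centred. Entering slowly with force checks.

drive_tool(series=[[0.004,0,0,0],[0.003,0,0,0],[0.003,0,0,0],[0,0,0,0]])

```text
clock: 8.02
ee_pos: [0.5584, -0.179, 0.1749]
tool_rot: [0.018, 0.707, -0.018, 0.707]
force: [0.5, 0.7, -0.9]
grip_width: 0.0091
```

drive_tool(series=[[0.002,0,0,0],[0.002,0,0,0],[0.002,0,0,0],[0,0,0,0]])

```text
clock: 8.52
ee_pos: [0.5585, -0.179, 0.169]
tool_rot: [0.018, 0.707, -0.018, 0.707]
force: [0.5, 1.0, -0.5]
grip_width: 0.009
```

```bash
python3 snap.py 9 side; python3 -c "
from h import *
b=load('side9')['color'][110:210,220:320]
cv2.imwrite('pics/c9.png',cv2.resize(b,(500,500),interpolation=cv2.INTER_CUBIC))"
```

```text
t 8.575 p [ 0.5586 -0.179   0.1692] yaw 1.5204 tilt [-2.e-04  1.e-04 -1.e+00] j [-0.31   0.272 -0.156  1.143  0.    -0.26 ] F [ 0.48  0.41 -0.38] T [-0.017 -0.002 -0.008] w 0.009
```

View pics/c9.png

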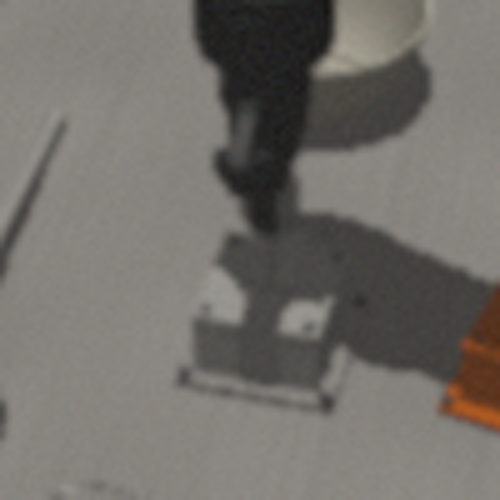

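No contact force with the tip about 8 mm below the mouth. Now down to the pins.

drive_tool(series=[[0.002,0,0,0],[0.002,0,0,0],[0.002,0,0,0],[0,0,0,0]])

```text
clock: 9.07
ee_pos: [0.5585, -0.1789, 0.163]
tool_rot: [0.018, 0.707, -0.018, 0.707]
force: [-0.1, -0.4, -0.1]
grip_width: 0.0094
```

drive_tool(series=[[0.001,0,0,0],[0.001,0,0,0],[0,0,0,0]])

```text
clock: 9.45
ee_pos: [0.5586, -0.1789, 0.1612]
tool_rot: [0.018, 0.707, -0.018, 0.707]
force: [0.5, -0.9, -0.2]
grip_width: 0.0091
```

drive_tool(series=[[0.001,0,0,0],[0,0,0,0]])

```text
clock: 9.7
ee_pos: [0.5586, -0.179, 0.1602]
tool_rot: [0.018, 0.707, -0.018, 0.707]
force: [0.7, 0.4, 0.1]
grip_width: 0.0093
```

drive_tool(series=[[0.0005,0,0,0],[0.0005,0,0,0],[0,0,0,0]])

```text
clock: 10.07
ee_pos: [0.5586, -0.179, 0.1595]
tool_rot: [0.018, 0.707, -0.018, 0.707]
force: [-0.0, 0.2, 1.1]
grip_width: 0.0092
```

drive_tool(series=[[0.0005,0,0,0],[0,0,0,0]])

```text
clock: 10.32
ee_pos: [0.5587, -0.179, 0.1593]
tool_rot: [0.018, 0.707, -0.018, 0.707]
force: [-1.4, 0.3, 5.2]
grip_width: 0.0095
```

Contact with the pins at TCP z of about 0.1595, with 5 N load. Twisting gently.

drive_tool(series=[[0,0,0,0.1],[0,0,0,0.1],[0,0,0,0.1],[0,0,0,0]])

```text
clock: 10.82
ee_pos: [0.5588, -0.1792, 0.1591]
tool_rot: [0.123, 0.696, -0.123, 0.697]
force: [1.1, -2.1, 3.3]
grip_width: 0.0093
```

drive_tool(series=[[0,0,0,0.06],[0,0,0,0.06],[0,0,0,0]])

```text
clock: 11.2
ee_pos: [0.5588, -0.1791, 0.1589]
tool_rot: [0.164, 0.688, -0.164, 0.688]
force: [-0.6, -0.4, 2.2]
grip_width: 0.0095
```

drive_tool(series=[[0.0006,0,0,0.05],[0,0,0,0]])

```text
clock: 11.45
ee_pos: [0.5587, -0.1792, 0.1586]
tool_rot: [0.181, 0.683, -0.181, 0.684]
force: [-0.4, -1.4, 5.0]
grip_width: 0.0095
```

```bash
python3 -c "
from h import *
show()"
```

```text
t 11.45 p [ 0.5587 -0.1792  0.1586] yaw 1.0524 tilt [ 5.e-04 -7.e-04 -1.e+00] j [-0.31   0.277 -0.173  1.119 -0.     0.208] F [-0.37 -1.4   5.01] T [-0.275  0.2   -0.03 ] w 0.0095
```

drive_tool(series=[[0,0,0,0.05],[0,0,0,0.03],[0,0,0,0]])

```text
clock: 11.82
ee_pos: [0.5585, -0.1787, 0.1578]
tool_rot: [0.209, 0.676, -0.209, 0.675]
force: [2.4, 0.5, -0.5]
grip_width: 0.0089
```

drive_tool(series=[[0,0,0,0.05],[0,0,0,0.03],[0,0,0,0]])

```text
clock: 12.2
ee_pos: [0.5585, -0.1789, 0.158]
tool_rot: [0.236, 0.667, -0.236, 0.667]
force: [0.4, -0.4, -0.8]
grip_width: 0.0093
```

Force vanished at about 0.55 rad: it slipped past. Descending to about 30 mm depth (TCP 0.1465).

drive_tool(series=[[0.0015,0,0,0],[0.0015,0,0,0],[0,0,0,0]])

```text
clock: 12.58
ee_pos: [0.5585, -0.179, 0.155]
tool_rot: [0.236, 0.667, -0.236, 0.666]
force: [0.6, 0.2, 0.1]
grip_width: 0.0094
```

drive_tool(series=[[0.0015,0,0,0],[0.0015,0,0,0],[0.0015,0,0,0],[0,0,0,0]])

```text
clock: 13.08
ee_pos: [0.5585, -0.1789, 0.1505]
tool_rot: [0.236, 0.667, -0.236, 0.666]
force: [0.5, 0.2, -0.7]
grip_width: 0.0094
```

drive_tool(series=[[0.0015,0,0,0],[0.0015,0,0,0],[0.001,0,0,0],[0,0,0,0]])

```text
clock: 13.58
ee_pos: [0.5585, -0.179, 0.1466]
tool_rot: [0.236, 0.667, -0.236, 0.667]
force: [-0.7, -0.2, -0.6]
grip_width: 0.0093
```

drive_tool(series=[[0,0,0,-0.1],[0,0,0,-0.1],[0,0,0,-0.1],[0,0,0,0]])

```text
clock: 14.08
ee_pos: [0.5586, -0.179, 0.1468]
tool_rot: [0.134, 0.694, -0.134, 0.694]
force: [-0.1, -0.9, -1.2]
grip_width: 0.009
```

drive_tool(series=[[0,0,0,-0.1],[0,0,0,-0.1],[0,0,0,-0.1],[0,0,0,-0.03],[0,0,0,0]])

```text
clock: 14.7
ee_pos: [0.5586, -0.179, 0.1467]
tool_rot: [0.018, 0.707, -0.018, 0.707]
force: [0.3, 1.1, -0.3]
grip_width: 0.0095
```

```bash
python3 -c "
from h import *
show()"
```

```text
t 14.7 p [ 0.5586 -0.179   0.1467] yaw 1.5185 tilt [ 1.e-04 -0.e+00 -1.e+00] j [-0.31   0.284 -0.192  1.095 -0.    -0.258] F [ 0.28  1.12 -0.34] T [0.058 0.042 0.025] w 0.0095
```

Aligned again with no torque. Lowering into the plug (home expected near TCP 0.1355).

drive_tool(series=[[0.001,0,0,0],[0.001,0,0,0],[0.001,0,0,0],[0,0,0,0]])

```text
clock: 15.2
ee_pos: [0.5585, -0.179, 0.1435]
tool_rot: [0.018, 0.707, -0.018, 0.707]
force: [0.1, 0.8, -0.9]
grip_width: 0.0093
```

drive_tool(series=[[0.001,0,0,0],[0.001,0,0,0],[0,0,0,0]])

```text
clock: 15.58
ee_pos: [0.5585, -0.179, 0.1416]
tool_rot: [0.018, 0.707, -0.018, 0.707]
force: [0.4, 0.4, -0.4]
grip_width: 0.0093
```

drive_tool(series=[[0.001,0,0,0],[0.001,0,0,0],[0.001,0,0,0],[0.001,0,0,0],[0,0,0,0]])

```text
clock: 16.2
ee_pos: [0.5585, -0.179, 0.1376]
tool_rot: [0.018, 0.707, -0.018, 0.707]
force: [0.6, 0.7, 0.2]
grip_width: 0.0094
```

drive_tool(series=[[0.001,0,0,0],[0.0005,0,0,0],[0,0,0,0]])

```text
clock: 16.58
ee_pos: [0.5586, -0.179, 0.1361]
tool_rot: [0.018, 0.707, -0.018, 0.707]
force: [0.1, -0.2, 0.4]
grip_width: 0.0093
```

drive_tool(series=[[0.0005,0,0,0],[0,0,0,0]])

```text
clock: 16.82
ee_pos: [0.5587, -0.179, 0.1357]
tool_rot: [0.018, 0.707, -0.018, 0.707]
force: [0.5, -0.4, -0.1]
grip_width: 0.0095
```

drive_tool(series=[[0.0005,0,0,0],[0,0,0,0]])

```text
clock: 17.08
ee_pos: [0.5586, -0.179, 0.1356]
tool_rot: [0.018, 0.707, -0.018, 0.707]
force: [-1.2, 0.3, 3.5]
grip_width: 0.0092
```

drive_tool(series=[[0.0004,0,0,0],[0,0,0,0]])

```text
clock: 17.32
ee_pos: [0.5587, -0.179, 0.1356]
tool_rot: [0.018, 0.707, -0.018, 0.707]
force: [-2.3, 0.7, 6.8]
grip_width: 0.0093
```

Seated: contact 24 mm below the pins, which makes 41 mm, as specified. Ease off slightly, then turn clockwise.

drive_tool(series=[[-0.0003,0,0,0.1],[0,0,0,0.1],[0,0,0,0.1],[0,0,0,0.1],[0,0,0,0]], grip_force=80)

```text
clock: 17.95
ee_pos: [0.559, -0.1789, 0.1356]
tool_rot: [0.158, 0.689, -0.157, 0.69]
force: [0.4, 2.2, 5.5]
grip_width: 0.0093
```

drive_tool(series=[[0,0,0,0.1],[0,0,0,0.1],[0,0,0,0.1],[0,0,0,0.1],[0,0,0,0]])

```text
clock: 18.58
ee_pos: [0.5591, -0.1787, 0.1356]
tool_rot: [0.292, 0.644, -0.291, 0.645]
force: [0.3, 2.2, 5.0]
grip_width: 0.0092
```

drive_tool(series=[[0,0,0,0.1],[0,0,0,0.1],[0,0,0,0.1],[0,0,0,0.1],[0,0,0,0]])

```text
clock: 19.2
ee_pos: [0.5591, -0.1787, 0.1356]
tool_rot: [0.414, 0.573, -0.413, 0.574]
force: [0.5, 1.6, 4.2]
grip_width: 0.0089
```

drive_tool(series=[[0,0,0,0.1],[0,0,0,0.1],[0,0,0,0.1],[0,0,0,0.1],[0,0,0,0],[0,0,0,0]])

```text
clock: 19.95
ee_pos: [0.559, -0.1787, 0.1357]
tool_rot: [0.519, 0.48, -0.518, 0.481]
force: [0.5, 2.5, 5.6]
grip_width: 0.0092
```

```bash
python3 snap.py 10 wrist side top; python3 -c "
from h import *
a=load('top10')['color'][150:250,290:390];b=load('side10')['color'][110:210,220:320]
cv2.imwrite('pics/c10.png',np.hstack([cv2.resize(a,(400,400)),cv2.resize(b,(400,400),interpolation=cv2.INTER_CUBIC)]))"
```

```text
t 20.1 p [ 0.559  -0.1787  0.1356] yaw -0.077 tilt [ 1.2e-03  7.0e-04 -1.0e+00] j [-3.100e-01  2.900e-01 -2.090e-01  1.071e+00  1.000e-03  1.338e+00] F [-0.01  2.04  4.74] T [0.541 0.061 0.053] w 0.0091
```

View pics/wrist10.png

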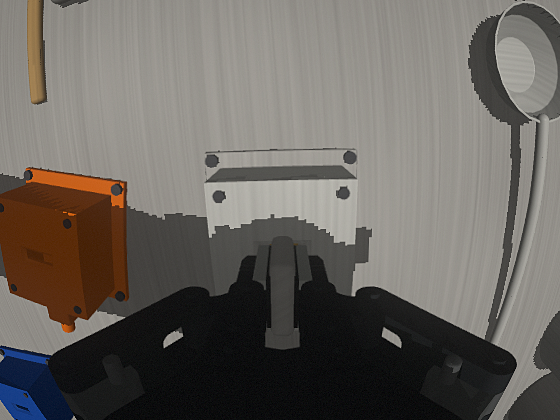

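View pics/c10.png

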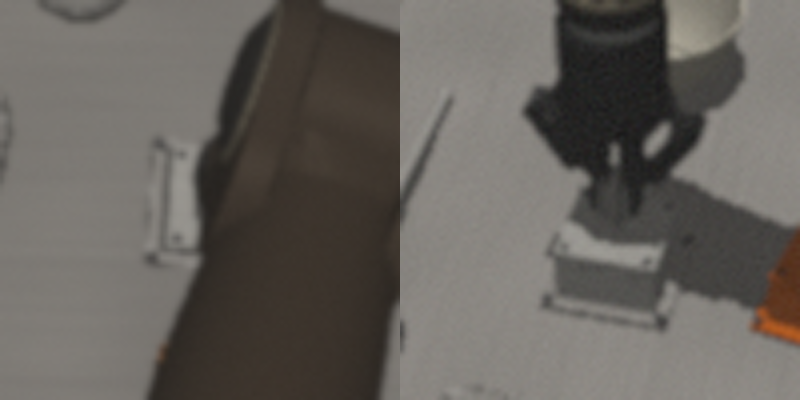

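The key has turned 1.60 rad with the fingers, and the bow is still straight between the pads at (283,285). The load is about 5 N down, with a vertical torque of about 0.05 N m. Handing in.

```bash
python3 -c "
from station import job
print(job.finish_job())
from h import *
show()"
```

```text
the job is handed in; nothing more can be done
None
the job is handed in; nothing more can be done
```

I handed the job in with the key home in the aluminium lock, turned 1.60 rad clockwise from the keyway and still gripped at 80 N. `finish_job` gives no verdict.

**What I did:**
- I gripped the key and put it into the keyway without touching the sides.
- It met the pins at about 5 N and slipped past them at roughly 0.55 rad of twist. I lowered it to about 30 mm deep, twisted it back in line and seated it.
- The floor contact came 24 mm below the pin contact. That makes 41 mm below the mouth, exactly as specified.
- The highest reading against the lock was about 7 N, taken at the end of each move, so brief peaks in between weren't logged.

**Last checks (about 20 s on the clock):**

| Check | Reading |
|---|---|
| Turn from the keyway | 1.60 rad |
| Downward load on the lock | about 5 N |
| Tool tilt | about 0.001 rad |
| Finger opening | 9 mm, key straight in the pads |
| Torque about the vertical | about 0.05 N m |

- **Torque:** it is slightly below the 0.065 to 0.07 N m expected from the spring, but within sensor noise.
- **Bolt not seen:** the gripper hid it in the last pictures, so I worked out the plug's turn from the tool angle less the 0.14 rad of play, which gives at least about 1.46 rad.
- **Bystanders:** I touched nothing else on the bench, but did not measure the bystanders again at the end.

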